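# Set the microscope lamp's dimmer and lock it

### The job

Set the microscope lamp for inspection: on the sloping control unit, turn the black pointer knob until its white-lined nose stands at the raised white mark on the ring around it. Then slide the flat fork lock beside it fully home around the knob's neck, leaving the knob on the mark. Do not turn the ring with the mark, and leave the other things on the bench where they are.

Things in the scene. Friction and masses are not known exactly. Their poses are not given: they have to be found in the camera images.
- console: White lamp unit, fixed, 200 (x) x 280 (y) x 120 mm; origin centre of underside, -x faces the robot. Its aluminium panel rises away from the robot at 30 degrees, from low edge x=-100, z=35 to x=47, z=120 mm; flat ledge behind. Panel axes here: up-slope (cos30,0,sin30), left +y, outward normal (-sin30,0,cos30). Lock guides 9 mm and a rocker switch 7 mm high stand on the panel.
- knob_grip (a point): Centre of the knob's bar grip, on the turning axis, 30 mm outward from the panel. z = panel's outward normal, x towards the nose. The black bar is 48 long (x), 14 wide (y), 14 to 38 mm outward; a nose 6 mm wide, 14 to 22 mm outward, reaches 37 mm from the axis at the +x end only. Below: neck 20 mm and steel flange 48 mm in diameter. White line on bar top and nose.
- knob (a joint): Knob angle, rad: 0 = nose points straight up-slope, positive = turned clockwise as seen looking at the panel; -1.6 to 1.6. Stays where it is left.
- pointer_tip (a point): Point of the knob below the end of its nose, 38 mm from the axis, 5 mm outward from the panel.
- index_mark (a point): Raised white mark (16 long radially, 6 wide, 2.5 mm high) on the flat dark ring (104 mm across, 2.5 thick) round the knob. This point is on its top, 38 mm from the axis, 5 mm outward; pointer_tip coincides with it when the knob is set. The ring is stiff and must not be turned.
- lock_tab (a point): Grip of the fork lock: upright tab 12 thick (x), 26 long (y), 10 to 38 mm outward; this point is on its centreline, 28 mm outward. Axes: x up-slope, y left, z outward. The lock is a flat dark steel fork 46 wide, 90 long, 5 to 10 mm outward, left of the knob; it slides right (-y) between guides, prongs passing both sides of the neck under the bar. Home: this point is 60 mm left of the knob's axis.
- lock (a joint): Lock travel, m: 0 = fully back, 0.050 = fully home against its stop round the knob's neck. Stays where it is left (friction 2 N).
- tweezers: Steel tweezers, 125 x 8 x 8 mm, lying before the unit; origin centre of underside. Bystander.
- loupe: Black loupe, 30 mm diameter, 26 high, right of the unit's front; origin centre of underside. Bystander.
- gem_jar: Small glass jar, 44 mm diameter, 50 high, left of the unit; origin centre of underside. Bystander.
- cleaner: White lens-cleaner bottle, 40 mm diameter, 110 high, right of the unit; origin centre of underside. Bystander.
- stone_box: Clear stone box, 45 x 60 x 18 mm, on the unit's ledge; origin centre of underside. Bystander.
- brush: Brush with wooden handle, 150 mm long, lying left of and before the unit; origin centre of underside. Bystander.

How it is judged:
On the way, in this order (a step that is already met when the one before it is completed fails the run):
1. the knob is set to the mark while the lock is still back (less than 20 mm of its travel) (distance between pointer_tip and index_mark below 0.005 m and value of joint lock below 0.02 m), for 0.2 s.
2. the lock is slid home with the knob on the mark (distance between pointer_tip and index_mark below 0.005 m and value of joint lock above 0.046 m), for 0.2 s.
At the end, for the whole second after the job is handed in: The knob rests with its nose within 5 mm (7.5 degrees) of the raised mark, and the fork lock is home (travel over 46 of 50 mm) (all of step 2 and velocity of joint knob between -0.05 and 0.05 rad/s); the robot touches nothing.
It fails at once if the ring with the mark is turned (mark moved over 4 mm) (distance of index_mark from where it was at the start of the episode above 0.004 m).
It fails at once if a bystander is pushed over 25 mm from its place (distance of any of tweezers, loupe, gem_jar, cleaner, stone_box, brush from where it was at the start of the episode above 0.025 m).
It also fails if it takes over 45 s, if anything falls off the work surface, if the arm or the gripper's body presses on something with over 40 N, if the wrist force passes 120 N, or if a joint passes its speed limit or range.

### The arm

A 6-joint arm with a two-finger parallel gripper is mounted at the origin on the work surface. World frame = base frame: x ahead of the robot, y to its left, z up, the work surface at z = 0. Lengths are in m, angles in rad, forces in N, time in s.
With the tool pointing down it reaches from about 0.3 to 0.875 m from the base axis. Payload 4.2 kg.
Tool frame: the origin (TCP) lies at the very end of the fingers, on their centre line; the grasp point (between the pads) lies 19 mm behind it; z points along the fingers, y is the line along which they close (so a half turn about z gives the same grasp; the last joint's range is limited). The gripper opens to 85 mm and grips with 20 to 120 N. Pads are 22 mm wide; open, the fingers measure 114 mm over their backs; the gripper's body (76 mm by 85 mm) begins 54 mm behind the grasp point. The pads swing forward as they close: fully open they stand 13 mm farther back than shut.
Start: joints at [-1.146, 0.32, 1.565, -0, 1.257, -0.02], TCP at [0.247, -0.519, 0.231] pointing down, gripper open.
Joint ranges: [-3.11, 3.11], [-0.84, 2.01], [0.21, 2.61], [-1.34, 4.49], [0.05, 2.63], [-2.56, 2.56]. Speed limits (rad/s): [2.57, 2.57, 3.14, 3.14, 3.14, 3.14].

### API

Orientations are given as a unit quaternion [w, x, y, z].
In Python, from bench import manip gives the robot as it stands.
- The arm moves only by the tool servo_tool, never from a script. Its argument "series" is a list of rows, each an object of numbers: "x", "y", "z": the shift along the tool's x, y, z in m; "turn": the turn about the tool's z in rad. A call has 1 to 12 rows; each row is the pose to reach, as a shift and turn from the pose commanded when the call began, along the tool's axes at that moment; what a row does not reach only later rows make up. A row lasts 1/8 s, in which the tool goes at most 62.5 mm and 10.7 degrees, less where a joint would pass 70% of its speed; a pose out of reach is approached as far as the arm can. A call with a gripper value outside its range is refused whole. "fingers" is the finger opening in m, from 0 to 0.0854, set as the call begins (left out, the last holds). The fingers move at their own pace and stop on an object; "force" is the grip in N (left out, the last holds). Time passes only in rows, so rows that repeat a pose let the fingers close. It gives the time, the measured TCP pose, the force, the opening and the grip force at its end, in the units of the state.
- manip.state(): the state, without advancing time (a new reading comes with each control period).
- manip.read_camera(name): name is "scene" or "top"; returns the picture (400x640x3 uint8, blue, green, red); there is no depth.
- manip.camera_info(name): a dict with "fx", "fy", "cx", "cy" (pixels), "dist" ([k1, k2, p1, p2, k3] as OpenCV has them; the pictures are not rectified), "world_from_camera" (4x4, takes a point from camera to world coordinates). Camera axes: x right, y up, looking along -z (the intrinsics and any distortion apply to the point x, -y, -z); pixel columns grow to the right and rows downward; lengths in m; the calibration is good to about 2 mm. A picture is of the moment at which its call begins. camera_info takes no time and is no camera call.
- manip.sign_off(): hands the job in; it is judged then, once.
The state is a dict: "time": time; "joint_pos": joint angles; "qd": joint speeds; "joint_efforts": joint torques, N m; "position": TCP position; "orientation": TCP orientation; "wrist_force": force on the tool from outside, world axes, zero at the start; "torque": the same for the moment, N m; "opening": opening from 0.0 (shut) to 1.0 (fully open); "gripper_force": force on a finger pad.
Only numpy, scipy, OpenCV 4.12 (cv2) and the standard library are available. Lean on these libraries where they do the work, as an engineer would, in place of code of your own. Each camera call takes 0.05 s, during which the arm holds its last target. There are 200 camera calls.

## Working session

There is one attempt and no reset: what is moved stays moved. The work goes in short steps, Python scripts to look and compute and a tool call to move; the robot and the scene stay as the last step left them, time stands still between calls to the robot, and variables do not carry over. Pictures are saved under pics/ and viewed, at most 10 in all, crops included, and the job is handed in when it is done.

Besides the shell and the picture viewer there is one more tool, called by a JSON object that holds its "name" and its "arguments". servo_tool: Moves the arm, as the interface text tells. Its arguments: {"type":"object","properties":{"series":{"type":"array"},"fingers":{"type":"number"},"force":{"type":"number"}},"required":["series"]}

```bash
mkdir -p pics; ls
python3 - <<'E'
from bench import manip
import cv2
for n in("scene","top"):
    im=manip.read_camera(n); cv2.imwrite(f"pics/{n}0.png",im)
    print(n,manip.camera_info(n))
print(manip.state())
E
```

```text
pics
scene {'fx': 413.3098551492664, 'fy': 413.3098551492664, 'cx': 318.2370751909273, 'cy': 199.8322480084565, 'dist': array([-0.07588657,  0.        ,  0.        ,  0.        ,  0.        ]), 'world_from_camera': array([[ 0.84545448, -0.33036787,  0.41959957,  0.9437832 ],
       [ 0.53404401,  0.52584335, -0.66203154, -0.54967114],
       [-0.00192969,  0.78380217,  0.6210076 ,  0.64453614],
       [ 0.        ,  0.        ,  0.        ,  1.        ]])}
top {'fx': 369.49229916707657, 'fy': 369.49229916707657, 'cx': 317.6713421885444, 'cy': 197.8555275585217, 'dist': array([-0.0062963,  0.       ,  0.       ,  0.       ,  0.       ]), 'world_from_camera': array([[-0.01269258,  0.99653533, -0.08219628,  0.51351596],
       [-0.99981851, -0.01148039,  0.01520328,  0.05638845],
       [ 0.01420696,  0.08237433,  0.99650019,  0.89505995],
       [ 0.        ,  0.        ,  0.        ,  1.        ]])}
{'time': 0.1, 'joint_pos': array([-1.14597026e+00,  3.20286019e-01,  1.56555552e+00, -8.40006200e-06,
        1.25738323e+00, -1.99821875e-02]), 'qd': array([ 0.00090624, -0.00213917, -0.00209932, -0.00067147, -0.00154129,
        0.00052243]), 'joint_efforts': array([-2.26180432e-04, -4.16407478e+01, -2.34704643e+01,  3.85467581e-05,
        4.89105267e-03, -3.20668345e-07]), 'position': array([ 0.24725011, -0.51866629,  0.23053357]), 'orientation': array([-7.98589239e-04,  9.75369366e-01,  2.20576366e-01, -1.67974290e-04]), 'wrist_force': array([-1.05304921, -1.05776946,  0.19143105]), 'torque': array([ 0.01405723, -0.00716867,  0.02219023]), 'gripper_force': 0.0, 'opening': 1.0019464893566852}
```

View pics/scene0.png

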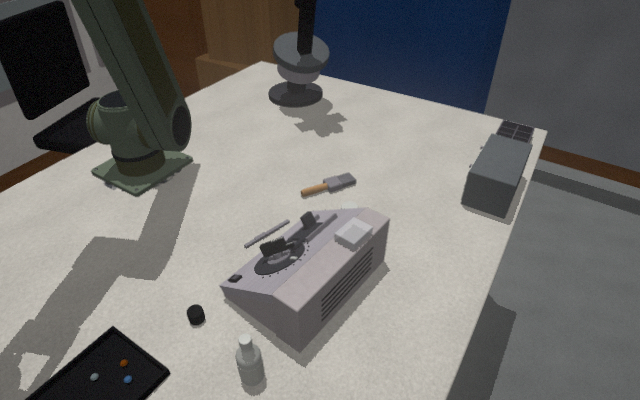

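View pics/top0.png

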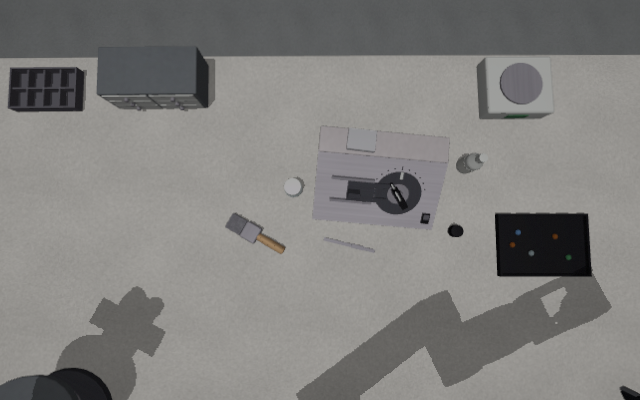

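The scene view shows the console at about (305,260). In the top view the console spans about (315–450, 127–230), with the knob near (399,194), the mark near (402,173) and the lock tab near (352,190). I'll crop both views.

Run:
```python
import cv2,numpy as np
t=cv2.imread("pics/top0.png");s=cv2.imread("pics/scene0.png")
a=cv2.resize(t[120:240,305:465],None,fx=5,fy=5,interpolation=cv2.INTER_CUBIC)
b=cv2.resize(s[195:345,210:400],None,fx=4,fy=4,interpolation=cv2.INTER_CUBIC)
f=lambda i:np.clip(i.astype(float)*1.6,0,255).astype(np.uint8)
cv2.imwrite("pics/tc.png",f(a));cv2.imwrite("pics/sc.png",f(b))
```

```text
(no output)
```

View pics/tc.png

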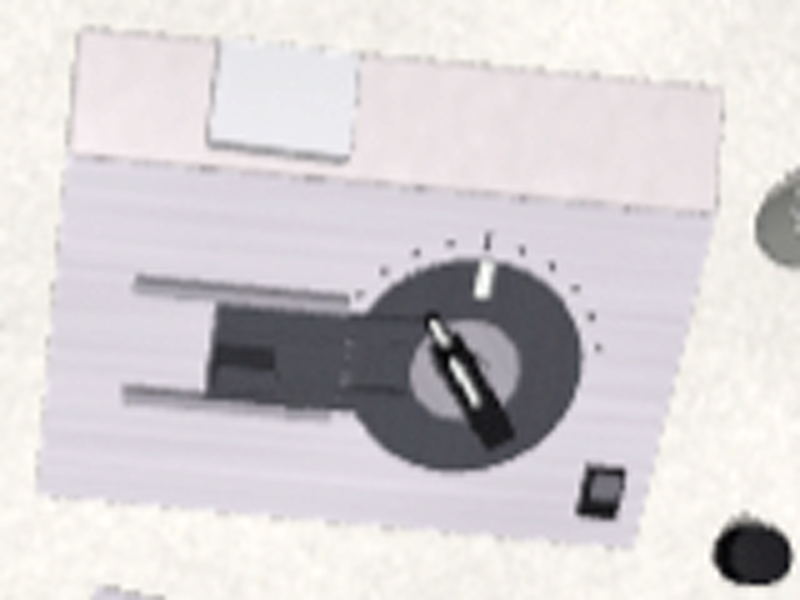

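View pics/sc.png

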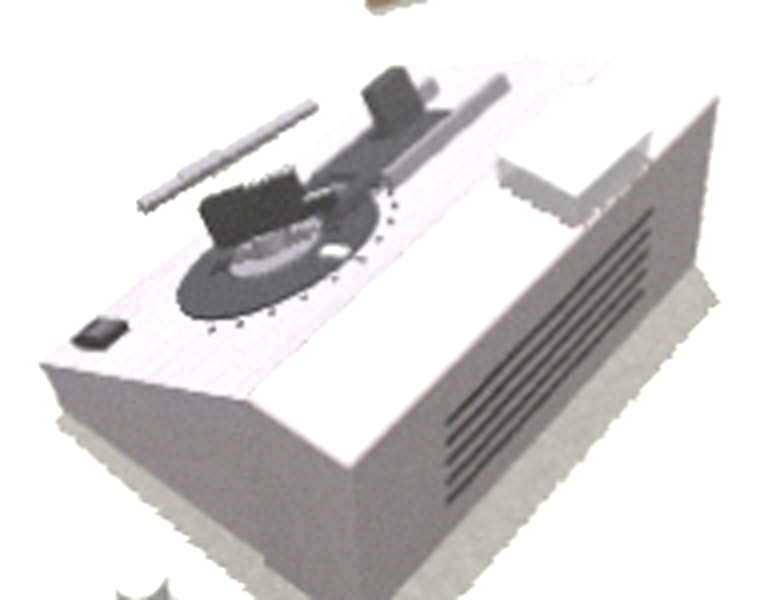

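The top crop shows the knob nose tip at about (433,318), the mark at about (484,279), the ring centre near (470,363) and the tab top near (247,357). The scene crop shows the mark at (335,250) and the same console corners. Next I'll compute poses from these.

```bash
cat > h.py <<'E'
import numpy as np,cv2
from bench import manip
I={n:manip.camera_info(n) for n in("scene","top")}
def ray(n,p):
    c=I[n];K=np.array([[c["fx"],0,c["cx"]],[0,c["fy"],c["cy"]],[0,0,1]])
    u=cv2.undistortPoints(np.array([[p]],float),K,np.array(c["dist"]))[0,0]
    T=c["world_from_camera"];d=T[:3,:3]@np.array([u[0],-u[1],-1.]);return T[:3,3],d/np.linalg.norm(d)
def plane(n,p,q,nn):
    o,d=ray(n,p);return o+d*((q-o)@nn)/(d@nn)
def tri(pt,ps):
    A=0;b=0;L=[]
    for n,p in(("top",pt),("scene",ps)):
        o,d=ray(n,p);P=np.eye(3)-np.outer(d,d);A=A+P;b=b+P@o;L.append((o,P))
    x=np.linalg.solve(A,b);return x,max(np.linalg.norm(P@(x-o)) for o,P in L)
T=lambda x,y:(305+x/5-.4,120+y/5-.4)
S=lambda x,y:(210+x/4-.375,195+y/4-.375)
E
python3 - <<'E'
from h import *
np.set_printoptions(precision=4,suppress=True)
loc={'RR':(.1,-.14,.12),'RL':(.1,.14,.12),'CR':(.047,-.14,.12),'CL':(.047,.14,.12),'FR':(-.1,-.14,.035),'FL':(-.1,.14,.035)}
tp={'RL':(80,28),'RR':(722,88),'CL':(67,156),'CR':(716,212),'FL':(38,494),'FR':(635,548)}
sp={'RR':(350,466),'RL':(716,98),'CR':(250,400),'FR':(42,365)}
for k in sp: print(k,*tri(T(*tp[k]),S(*sp[k])))
W=np.array([plane("top",T(*tp[k]),np.array([0,0,loc[k][2]]),np.array([0,0,1.])) for k in loc]);L=np.array([loc[k] for k in loc])
def kab(L,W):
    l=L[:,:2]-L[:,:2].mean(0);w=W[:,:2]-W[:,:2].mean(0)
    a=np.arctan2((l[:,0]*w[:,1]-l[:,1]*w[:,0]).sum(),(l*w).sum());c,s=np.cos(a),np.sin(a)
    R=np.array([[c,-s],[s,c]]);t=W[:,:2].mean(0)-R@L[:,:2].mean(0);return a,t,(W[:,:2]-L[:,:2]@R.T-t)
a,t,r=kab(L,W);print("yaw",a,"t",t);print(r*1000)
Rz=np.array([[np.cos(a),-np.sin(a),0],[np.sin(a),np.cos(a),0],[0,0,1]])
c,s=np.cos(np.pi/6),.5
up=Rz@[c,0,s];le=Rz@[0,1,0];no=Rz@[-s,0,c]
q0=np.r_[t,0]+Rz@[-.1,0,.035]
def pan(n,p,h):
    x=plane(n,p,q0+no*h,no)-q0;return np.array([x@up,x@le])
mt=pan("top",T(484,279),.005);ms=pan("scene",S(335,250),.005)
print("mark top/scene",mt,ms, tri(T(484,279),S(335,250)))
# ring: extremes  on the top
ring=np.array([pan("top",T(*p),.0025) for p in [(581,362),(455,469),(480,258),(560,300),(552,427),(390,440),(520,455),(366,410)]],np.float32)
A=np.c_[2*ring,np.ones(len(ring))];z=np.linalg.lstsq(A,(ring**2).sum(1),rcond=None)[0]
print("ring c",z[:2],np.sqrt(z[2]+z[0]**2+z[1]**2))
ringS=np.array([pan("scene",S(*p),.0025) for p in [(178,285),(200,315),(250,318),(300,300),(350,265),(378,210),(195,265)]])
A=np.c_[2*ringS,np.ones(len(ringS))];z2=np.linalg.lstsq(A,(ringS**2).sum(1),rcond=None)[0];print("ring scene",z2[:2],np.sqrt(z2[2]+z2[0]**2+z2[1]**2))
print("nose top", pan("top",T(433,318),.022)-z[:2], "bar tail corners",[pan("top",T(*p),.038)-z[:2] for p in((488,449),(515,435))],[pan("scene",S(*p),.038) -z2[:2]for p in((202,205),(297,170))])
print("tab top",[pan("top",T(*p),.038)-z[:2] for p in((222,345),(275,348),(275,370),(220,368))])
print("fork",[pan("top",T(*p),.010)-z[:2] for p in((216,305),(207,397))])
print("q0",q0,"up",up,"le",le,"no",no)
E
```

```text
RR [ 0.7065 -0.2392  0.1177] 0.001306295806239042
RL [0.7348 0.0362 0.1154] 6.297931951942895e-05
CR [ 0.6533 -0.2341  0.1167] 0.0021586961435070273
FR [ 0.5102 -0.2204  0.0322] 0.002823370134739659
yaw -0.09947521248891647 t [ 0.6197 -0.0916]
[[-0.4776  1.8014]
 [ 0.2662 -1.4207]
 [-1.5645  1.4191]
 [-2.5222 -0.4086]
 [ 1.7514 -0.3897]
 [ 2.5467 -1.0015]]
mark top/scene [ 0.1302 -0.0452] [ 0.1376 -0.0473] (array([ 0.627 , -0.1371,  0.1026]), np.float64(0.0016679816207972066))
ring c [ 0.0872 -0.0466] 0.050006847677109584
ring scene [ 0.099  -0.0512] 0.05288910229933867
nose top [0.0296 0.024 ] bar tail corners [array([-0.0224, -0.0063]), array([-0.0146, -0.0166])] [array([-0.02  , -0.0118]), array([0.0184, 0.0181])]
tab top [array([0.0154, 0.1137]), array([0.0161, 0.0913]), array([0.006 , 0.0899]), array([0.0047, 0.1133])]
fork [array([0.0219, 0.1158]), array([-0.0225,  0.1146])]
q0 [ 0.5202 -0.0817  0.035 ] up [ 0.8617 -0.086   0.5   ] le [0.0993 0.9951 0.    ] no [-0.4975  0.0497  0.866 ]
```

```bash
cat >> h.py <<'E'
from scipy.optimize import least_squares
c3,s3=np.cos(np.pi/6),.5
LOC={'RR':(.1,-.14,.12),'RL':(.1,.14,.12),'CR':(.047,-.14,.12),'CL':(.047,.14,.12),'FR':(-.1,-.14,.035),'FL':(-.1,.14,.035)}
TP={'RL':(80,28),'RR':(722,88),'CL':(67,156),'CR':(716,212),'FL':(38,494),'FR':(635,548)}
SP={'RR':(350,466),'RL':(716,98),'CR':(250,400),'FR':(42,365)}
def frame(n):
    pts={k:(T(*v)if n=="top" else S(*v)) for k,v in(TP if n=="top" else SP).items()}
    ks=list(pts);L=np.array([LOC[k] for k in ks]);W=np.array([plane(n,pts[k],np.array([0,0,LOC[k][2]]),np.array([0,0,1.])) for k in ks])
    Rz=lambda a:np.array([[np.cos(a),-np.sin(a),0],[np.sin(a),np.cos(a),0],[0,0,1]])
    f=lambda v:((L@Rz(v[0]).T)[:,:2]+v[1:]-W[:,:2]).ravel()
    v=least_squares(f,[0,.6,0]).x;R=Rz(v[0])
    return dict(v=v,q0=np.r_[v[1:],0]+R@[-.1,0,.035],up=R@[c3,0,s3],le=R@[0,1,0],no=R@[-s3,0,c3])
def pan(n,F,p,h):
    x=plane(n,p,F["q0"]+F["no"]*h,F["no"])-F["q0"];return np.array([x@F["up"],x@F["le"]])
def blob(im,x0,y0,x1,y1,th):
    g=im[y0:y1,x0:x1].min(2).astype(float);w=np.clip(g-th,0,None);yy,xx=np.mgrid[y0:y1,x0:x1]
    return (w*xx).sum()/w.sum(),(w*yy).sum()/w.sum()
E
python3 - <<'E'
from h import *
np.set_printoptions(precision=4,suppress=True,linewidth=200)
t=cv2.imread("pics/top0.png");s=cv2.imread("pics/scene0.png")
print(t[168:184,394:408].min(2)); print(s[250:264,286:300].min(2))
for n,im,b,cen in(("top",t,(398,170,406,181),(399,193)),("scene",s,(289,253,298,262),(280,258))):
    F=frame(n);print(n,F["v"]);m=blob(im,*b,90);M=pan(n,F,m,.005);print("mark px",m,M)
    g=cv2.GaussianBlur(im.min(2),(0,0),.6).astype(float)
    # ring boundary: march radially on panel
    P=[];c=pan(n,F,cen,.0025)
    def px(u,l):
        C=I[n];Tw=C["world_from_camera"];X=Tw[:3,:3].T@(F["q0"]+F["up"]*u+F["le"]*l+F["no"]*.0025-Tw[:3,3]);X=X*[1,-1,-1]
        K=np.array([[C["fx"],0,C["cx"]],[0,C["fy"],C["cy"]],[0,0,1]]);return cv2.projectPoints(X[None],np.zeros(3),np.zeros(3),K,np.array(C["dist"]))[0][0,0]
    for a in np.radians(np.r_[-180:-10:6]):   # right side: left<0
        rr=np.arange(.064,.036,-.0005);v=[]
        q=np.array([px(c[0]+r*np.cos(a),c[1]+r*np.sin(a)) for r in rr],np.float32)
        v=cv2.remap(g.astype(np.float32),q[None,:,0],q[None,:,1],cv2.INTER_LINEAR)[0]
        i=np.argmin(np.gradient(v)) ;r=rr[i];P.append([c[0]+r*np.cos(a),c[1]+r*np.sin(a)])
    P=np.array(P)
    f=lambda z:np.hypot(P[:,0]-z[0],P[:,1]-z[1])-z[2]
    z=least_squares(f,[*c,.052],loss="soft_l1",f_scale=.0005).x
    print("ring",z,"rms",np.std(f(z)));z=np.array(z)
    r=M-z[:2];print("mark rel",r,np.degrees(np.arctan2(-r[1],r[0])))
    print("axis world h0",F["q0"]+F["up"]*z[0]+F["le"]*z[1])
E
```

```text
[[104  91 129 134 134 134 134 134  71 127 134 134 133 134]
 [120 115 133 135 135 134 135 121  66 127 133 134 134 133]
 [135 136 136 136 135 136 136 129 119 134 136 135 135 135]
 [135 123 111 111 111 111 111 118 118 121 134 135 135 135]
 [ 93  79  68  67  68  69  70 126 131 118  98  97 100 118]
 [ 45  46  49  49  48  49  65 142 149 130  68  50  53  77]
 [ 48  48  48  49  49  49  80 147 153 113  61  48  48  49]
 [ 48  48  48  49  50  49 109 149 153  96  54  49  48  50]
 [ 48  48  47  49  48  50 126 151 153  87  51  49  48  48]
 [ 48  46  48  48  49  52 140 152 142  75  49  48  48  49]
 [ 48  47  49  49  49  66 146 153 134  71  49  48  48  48]
 [ 47  48  49  49  49  58 103 111  96  59  49  48  48  49]
 [ 48  48  50  48  49  49  48  55  50  50  49  48  49  49]
 [ 47  48  49  49  49  48  49  49  49  50  49  48  49  48]
 [ 48  48  48  50  49  49  49  49  50  49  48  48  48  49]
 [ 47  49  49  50  52  51  50  49  50  48  48  48  48  49]]
[[108 113 113 106  80  52  56  57  64  61  65  64  68  71]
 [116 114  97 110  76  59  62  52  55  60  66  65  65  69]
 [ 91  87  84  90  68  56  52  55  54
[... 498 characters left out ...]
5  64  62  67  67  60  64  61  70 109 146 155 156 152]
 [ 66  66  63  62  67  63  61  68 108 149 157 154 154 152]
 [ 67  67  70  64  65  69 107 141 146 154 155 154 155 151]]
top [-0.0995  0.6197 -0.0916]
mark px (np.float64(401.5404919016197), np.float64(173.60587882423516)) [ 0.1343 -0.0448]
ring [ 0.0861 -0.044   0.0521] rms 0.00045990492311627636
mark rel [ 0.0482 -0.0008] 0.9737618614787487
axis world h0 [ 0.5901 -0.1329  0.0781]
scene [-0.1026  0.6249 -0.0926]
mark px (np.float64(293.7316118935837), np.float64(257.7206572769953)) [ 0.1309 -0.0452]
ring [ 0.0857 -0.0436  0.0539] rms 0.001843777547470227
mark rel [ 0.0452 -0.0016] 1.9807933192260065
axis world h0 [ 0.5948 -0.1334  0.0779]
```

Run:
```python
from h import *
np.set_printoptions(precision=4,suppress=True,linewidth=220)
t=cv2.imread("pics/top0.png");s=cv2.imread("pics/scene0.png")
F=frame("top");z=np.array([.0861,-.044])
g=t.min(2).astype(float)
for y in range(173,180):
    w=np.clip(g[y,399:406]-70,0,None);x=(w*np.arange(399,406)).sum()/w.sum();r=pan("top",F,(x,y),.005)-z
    print(y,round(x,2),r,np.degrees(np.arctan2(-r[1],r[0])))
# bar: line white
print(t[180:212,388:412].min(2))
Fs=frame("scene");r=pan("scene",Fs,(293.6,257.1),.005);print(r)
print(tri((401.35,175.7),(293.6,257.1)))
```

```text
173 401.94 [ 0.0497 -0.0014] 1.6000365765500992
174 401.75 [ 0.0474 -0.0014] 1.6682873837567533
175 401.42 [ 0.045  -0.0011] 1.399042037886027
176 401.26 [ 0.0427 -0.0012] 1.5530988036863875
177 401.05 [ 0.0403 -0.0011] 1.6055096348011453
178 400.96 [ 0.038  -0.0013] 2.013078825733005
179 400.93 [ 0.0357 -0.0017] 2.721114587760148
[[ 50  49  49  49  48  47  48  48  50  48  49  49  48  55  50  50  49  48  49  49  49  48  50  49]
 [ 49  50  48  48  48  48  47  48  49  49  49  48  49  49  49  50  49  48  49  48  50  48  50  50]
 [ 49  49  36  31  36  47  48  48  48  50  49  49  49  49  50  49  48  48  48  49  49  49  49  49]
 [ 40  38  18  25  22  45  47  49  49  50  52  51  50  49  50  48  48  48  48  49  49  49  49  48]
 [ 41  40  19 122  88  46  64  75  83  90  91  91  84  82  68  52  49  48  49  49  49  50  49  49]
 [ 49  47  26 114 135  68  62  94 101 104 104 105 103  99  93  90  74  52  49  49  48  50  49  48]
 [ 49  49  45  62 145  97  45  67  70 100 105 104 105 103 102 103  97  78  54  49  49  49  50  50]
 [ 47  51  78  63 114 135  90  36  19  73 101 105 105 104 102 102 104  98 
[... 1790 characters left out ...]
 46  47  48  49]
 [ 50  48  49  50  50  50  50  49  49  50  50  42  24  18  16  17  18  16  16  23  47  48  49  48]
 [ 49  50  49  49  48  51  50  49  50  51  50  49  44  21  18  17  17  20  19  28  47  48  48  48]
 [ 49  49  50  50  50  51  50  49  50  49  50  49  50  31  18  19  18  26  39  43  47  48  49  48]
 [ 50  49  50  50  50  51  50  49  50  50  49  48  49  45  26  25  38  43  47  48  47  48  48  79]
 [ 48  49  51  50  50  51  49  49  50  49  49  49  49  49  42  43  47  50  48  48  48  78 113 123]
 [ 48  50  50  48  51  51  49  50  51  49  49  50  49  49  49  49  48  49  47  60 109 121 132 133]]
[ 0.1287 -0.0434]
(array([ 0.6268, -0.1368,  0.1023]), np.float64(0.002099178672071283))
```

Run:
```python
from h import *
np.set_printoptions(precision=4,suppress=True,linewidth=220)
F=frame("top");z=np.array([.0861,-.044])
g=cv2.imread("pics/top0.png").min(2).astype(float)
def line(rows,x0,x1,h):
    P=[]
    for y in rows:
        xs=np.arange(x0+(y-rows[0])*.5,x1+(y-rows[0])*.5).astype(int);w=np.clip(g[y,xs]-50,0,None);P.append(pan("top",F,((w*xs).sum()/w.sum(),y),h))
    P=np.array(P);d=np.linalg.svd(P-P.mean(0))[2][0];d*=np.sign(d[0]);print(P.mean(0)-z,np.degrees(np.arctan2(d[1],d[0])))
line(range(192,200),393,399,.038)
line(range(184,188),390,394,.022)
print(F["v"])
s=manip.state();from scipy.spatial.transform import Rotation as R
q=s["orientation"];M=R.from_quat(np.r_[q[1:],q[0]]).as_matrix();print(M)
tgt=np.array([.5776,-.1315,.23]);print(M.T@(tgt-s["position"]))
```

```text
[0.0104 0.0073] 36.26973491297993
[0.0256 0.0187] 32.224409952231966
[-0.0995  0.6197 -0.0916]
[[ 0.9027  0.4303 -0.0007]
 [ 0.4303 -0.9027  0.0015]
 [ 0.     -0.0016 -1.    ]]
[ 0.4648 -0.2073  0.0009]
```

{"name": "servo_tool", "arguments": {"series": [{"x":0.06,"y":-0.027,"z":0,"turn":-0.15},{"x":0.115,"y":-0.05,"z":0,"turn":-0.15},{"x":0.17,"y":-0.076,"z":0,"turn":-0.15},{"x":0.226,"y":-0.1,"z":0,"turn":-0.15},{"x":0.282,"y":-0.125,"z":0,"turn":-0.15},{"x":0.338,"y":-0.15,"z":0,"turn":-0.15},{"x":0.394,"y":-0.175,"z":0,"turn":-0.15},{"x":0.45,"y":-0.2,"z":0,"turn":-0.15},{"x":0.465,"y":-0.207,"z":0.04,"turn":-0.15},{"x":0.465,"y":-0.207,"z":0.085,"turn":-0.15},{"x":0.465,"y":-0.207,"z":0.085,"turn":-0.15}], "fingers": 0.045, "force": 20}}

```text
time: 1.48
position: [0.5755, -0.1311, 0.1427]
orientation: [-0.002, 0.956, 0.293, -0.004]
wrist_force: [-0.9, 0.3, -0.1]
opening: 0.529
gripper_force: 0.0
```

Run:
```python
from h import *
s=manip.state();print(s["time"],s["position"],s["orientation"],s["opening"],s["joint_pos"])
a=manip.read_camera("scene");b=manip.read_camera("top")
f=lambda i:np.clip(i.astype(float)*1.5,0,255).astype(np.uint8)
cv2.imwrite("pics/c1.png",f(np.hstack([cv2.resize(a[180:300,220:360],None,fx=2.85,fy=2.85,interpolation=3),cv2.resize(b[130:250,330:470],None,fx=2.85,fy=2.85,interpolation=3)])))
```

```text
1.475 [ 0.57551734 -0.13113768  0.14265204] [-0.00228702  0.95599977  0.29333178 -0.00395894] 0.5292092681019488 [-2.43434035e-01  4.14850217e-01  1.65291768e+00 -1.79044288e-04
  1.08296753e+00  7.32020388e-01]
```

View pics/c1.png

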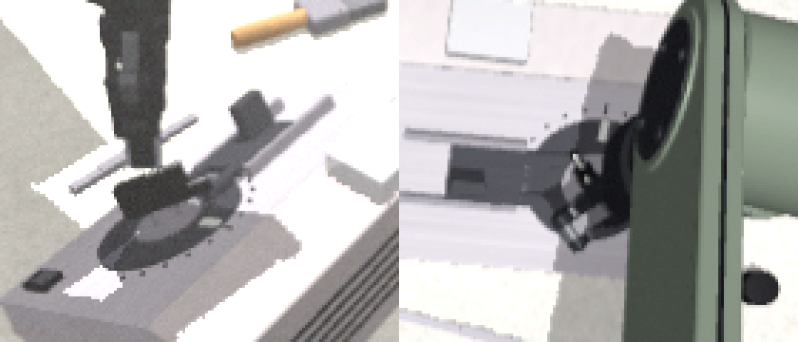

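The scene crop shows the fingers centred over the bar, with the finger at x≈146 and the bar spanning 115–190. The top crop shows the left finger at (575,238), clear of the bar. I'll descend.

{"name": "servo_tool", "arguments": {"series": [{"x":0.001,"y":0.001,"z":0.015,"turn":0},{"x":0.002,"y":0.001,"z":0.03,"turn":0},{"x":0.002,"y":0.001,"z":0.042,"turn":0},{"x":0.002,"y":0.001,"z":0.047,"turn":0},{"x":0.002,"y":0.001,"z":0.047,"turn":0}]}}

```text
time: 2.2
position: [0.5801, -0.1318, 0.0989]
orientation: [-0.0, 0.956, 0.293, -0.0]
wrist_force: [0.0, 0.3, 0.9]
opening: 0.528
gripper_force: 0.0
```

{"name": "servo_tool", "arguments": {"series": [{"x":-0.001,"y":0,"z":0.003,"turn":0},{"x":-0.001,"y":0,"z":0.004,"turn":0},{"x":-0.001,"y":0,"z":0.004,"turn":0},{"x":-0.001,"y":0,"z":0.004,"turn":0}], "fingers": 0.024}}

```text
time: 2.7
position: [0.5796, -0.1324, 0.0955]
orientation: [0.0, 0.956, 0.293, 0.0]
wrist_force: [0.6, 0.5, -1.3]
opening: 0.282
gripper_force: 0.0
```

{"name": "servo_tool", "arguments": {"series": [{"x":0,"y":0,"z":0,"turn":0.13},{"x":0,"y":0,"z":0,"turn":0.26},{"x":0,"y":0,"z":0,"turn":0.39},{"x":0,"y":0,"z":0,"turn":0.52},{"x":0,"y":0,"z":0,"turn":0.65},{"x":0,"y":0,"z":0,"turn":0.73},{"x":0,"y":0,"z":0,"turn":0.73}]}}

```text
time: 3.58
position: [0.579, -0.1321, 0.0953]
orientation: [-0.0, 0.998, -0.067, -0.001]
wrist_force: [-1.3, 1.1, 0.4]
opening: 0.281
gripper_force: 1.1
```

{"name": "servo_tool", "arguments": {"series": [{"x":0,"y":0,"z":0,"turn":0},{"x":0,"y":0,"z":0,"turn":0},{"x":0,"y":0,"z":0,"turn":0},{"x":0,"y":0,"z":0,"turn":0}], "fingers": 0.018}}

```text
time: 4.08
position: [0.5793, -0.1327, 0.0953]
orientation: [0.0, 0.998, -0.067, -0.0]
wrist_force: [-2.6, -2.4, 1.6]
opening: 0.211
gripper_force: 3.5
```

{"name": "servo_tool", "arguments": {"series": [{"x":0,"y":0,"z":0,"turn":0},{"x":0,"y":0,"z":0,"turn":0},{"x":0,"y":0,"z":0,"turn":0},{"x":0,"y":0,"z":0,"turn":0}], "fingers": 0.01}}

```text
time: 4.58
position: [0.5783, -0.1333, 0.095]
orientation: [0.001, 0.998, -0.067, -0.001]
wrist_force: [-4.1, -5.2, 0.9]
opening: 0.161
gripper_force: 19.4
```

{"name": "servo_tool", "arguments": {"series": [{"x":0,"y":0,"z":0,"turn":0},{"x":0,"y":0,"z":0,"turn":0},{"x":0,"y":0,"z":-0.03,"turn":0},{"x":0,"y":0,"z":-0.08,"turn":0},{"x":0,"y":-0.04,"z":-0.09,"turn":0},{"x":0,"y":-0.1,"z":-0.09,"turn":0},{"x":0,"y":-0.15,"z":-0.09,"turn":0},{"x":0,"y":-0.15,"z":-0.09,"turn":0}], "fingers": 0.03}}

```text
time: 5.58
position: [0.6003, 0.0199, 0.1854]
orientation: [-0.001, 0.998, -0.065, 0.001]
wrist_force: [-0.4, -0.6, 0.1]
opening: 0.351
gripper_force: 0.0
```

Run:
```python
from h import *
s=manip.state();print(s["time"],s["position"],s["opening"])
a=manip.read_camera("scene");b=manip.read_camera("top")
cv2.imwrite("pics/s2.png",a);cv2.imwrite("pics/t2.png",b)
f=lambda i:np.clip(i.astype(float)*1.5,0,255).astype(np.uint8)
cv2.imwrite("pics/c2.png",f(np.hstack([cv2.resize(a[180:300,220:360],None,fx=2.85,fy=2.85,interpolation=3),cv2.resize(b[155:225,365:447],None,fx=4.88,fy=4.88,interpolation=3)[:342]])))
print(b[168:196,392:412].min(2))
```

```text
5.575 [0.60031924 0.0198583  0.1854436 ] 0.35093838977858377
[[47 47 47 47 47 61 82 90 90 90 90 90 91 45 17 50 87 90 90 90]
 [47 47 46 47 47 55 80 89 90 90 91 90 90 57 22 50 87 90 90 90]
 [47 47 47 47 48 52 77 89 90 90 90 90 90 61 24 40 85 90 90 91]
 [47 47 47 47 47 47 76 88 90 90 90 90 90 70 28 22 85 90 90 90]
 [47 48 47 47 47 45 73 87 91 90 90 90 90 85 37 15 84 90 89 90]
 [47 47 48 48 46 45 70 86 90 90 90 90 90 90 38 13 74 88 90 90]
 [47 47 47 47 47 47 68 84 90 90 90 89 90 90 44 15 58 87 90 90]
 [47 47 48 47 47 48 62 83 89 90 90 90 90 90 58 23 51 87 90 90]
 [48 47 47 47 48 48 55 80 90 90 90 90 90 90 61 24 41 86 90 90]
 [48 47 47 48 47 47 51 77 88 90 90 90 90 90 62 22 22 85 90 90]
 [47 47 47 47 46 47 47 75 89 90 90 90 90 89 71 29 14 84 90 90]
 [47 47 47 47 48 48 44 72 87 90 90 90 90 90 85 35 13 75 88 91]
 [47 48 47 48 47 47 47 69 85 91 90 91 90 90 90 39 12 58 87 90]
 [47 47 47 47 47 48 44 67 84 90 90 90 90 90 90 45 16 51 86 90]
 [47 48 47 47 47 46 41 63 82 90 90 90 90 90 90 57 21 52 86 90]
 [47 47 47 47 47 47 43 57 80 89 90 91 90 90 90 61 25 42 86 89]
 [47 47 47 46 47 48 41 51 77 89 90 90 90 90 90 71 28 23 85 90]
 [47 47 46 47 46 47 42 47 75 88 91 90 91 90 90 86 36 12 85 90]
 [47 49 48 48 47 46 41 44 73 87 90 90 90 90 90 90 38 12 75 89]
 [48 47 47 47 46 48 45 44 70 85 90 90 90 90 90 90 45 17 58 88]
 [46 47 48 47 47 48 47 46 67 84 90 91 90 90 90 91 58 23 51 87]
 [47 47 47 47 47 48 47 47 64 82 91 90 90 90 90 90 61 24 40 86]
 [47 48 47 47 47 47 47 47 59 80 90 90 90 90 91 90 61 23 23 85]
 [47 47 47 48 47 47 47 47 53 78 89 90 90 90 91 90 71 29 14 85]
 [48 47 47 48 48 47 47 47 48 75 88 90 90 90 89 90 86 36 14 74]
 [46 47 48 47 48 48 47 47 46 73 88 90 90 90 90 90 89 38 14 58]
 [47 47 47 47 47 47 47 47 45 70 86 91 90 91 90 90 90 44 18 50]
 [47 48 48 47 46 48 47 47 46 68 84 90 91 91 90 90 90 57 24 52]]
```

View pics/c2.png

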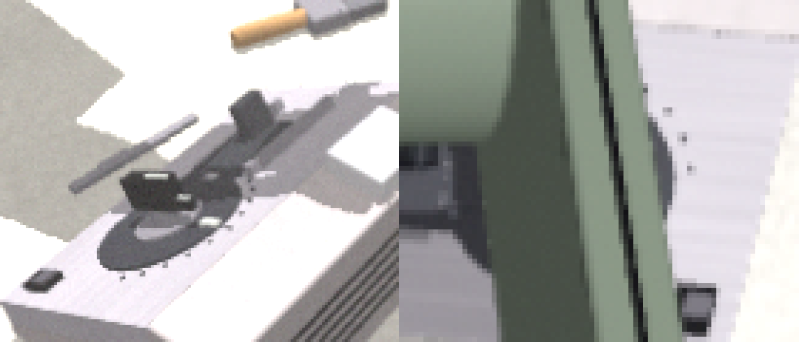

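The scene crop shows the nose near (185,198) pointing at the mark at (210,222). In the top view the arm hides the knob, so I'll move aside to measure it.

{"name": "servo_tool", "arguments": {"series": [{"x":0,"y":-0.06,"z":0,"turn":0},{"x":0,"y":-0.12,"z":0,"turn":0},{"x":0,"y":-0.18,"z":0,"turn":0},{"x":0,"y":-0.24,"z":0,"turn":0},{"x":0,"y":-0.24,"z":0,"turn":0}], "fingers": 0}}

```text
time: 6.3
position: [0.6326, 0.2567, 0.1846]
orientation: [-0.001, 0.998, -0.066, 0.0]
wrist_force: [-0.1, -0.6, -0.5]
opening: -0.001
gripper_force: 0.0
```

Run:
```python
from h import *
np.set_printoptions(linewidth=220)
b=manip.read_camera("top");cv2.imwrite("pics/t3.png",b)
f=lambda i:np.clip(i.astype(float)*1.5,0,255).astype(np.uint8)
cv2.imwrite("pics/c3.png",f(cv2.resize(b[120:240,305:465],None,fx=5,fy=5,interpolation=3)))
print(b[170:208,392:410].min(2))
```

```text
[[161 161 161 161 161 160 161 160 160 153 142 158 160 160 160 159 152  98]
 [160 160 160 147 134 133 133 134 133 141 141 144 158 160 159 160 160 145]
 [134 117 113  98  84  84  84  85  87 150 156 142 119 117 121 141 157 159]
 [ 85  63  58  59  60  62  61  62  82 167 175 155  85  63  67  94 117 131]
 [ 61  61  61  62  61  62  61  61  98 172 178 136  76  61  61  62  66  83]
 [ 61  61  61  61  60  61  61  62 131 174 179 117  69  62  61  62  62  62]
 [ 61  61  61  61  61  62  62  63 150 176 179 106  65  62  61  61  61  62]
 [ 62  61  61  61  62  62  63  65 165 178 167  93  61  60  60  62  61  63]
 [ 61  61  61  60  62  61  62  82 171 178 159  88  61  62  61  62  62  61]
 [ 61  62  61  60  62  62  61  73 125 134 116  73  61  61  61  62  62  61]
 [ 61  61  61  60  61  61  62  61  44  51  43  48  59  61  62  61  63  61]
 [ 61  61  62  60  61  63  62  51  24  32  50  35  57  61  62  61  62  62]
 [ 61  60  60  61  61  61  62  43  18  56 149  90  61  61  62  61  62  63]
 [ 61  62  60  62  61  63  64  44  17  93 172  96  60  62  62  61  61  62]
 [ 61  62  74  89  99 110 110  70  27 129 158  83 
[... 1050 characters left out ...]
108 123 123  97  68  61]
 [124 124 100  40  11  16  21  25 160 135  58  41 117 124 103  74  63  61]
 [123 124  79  27  11  18  24  24 135 100  42  61 117 109  76  63  62  61]
 [123 125  67  17  11  20  24  23  69  52  27  70  96  80  64  62  61  62]
 [110 123  61  14  11  22  24  23  24  24  24  64  69  64  62  62  60  61]
 [ 80  85  39   9  14  22  24  24  23  25  29  59  62  63  62  63  62  61]
 [ 63  49  21   9  18  24  24  24  24  23  31  59  62  63  62  61  61  61]
 [ 62  60  25  10  20  24  24  24  24  23  43  59  62  62  63  60  61  60]
 [ 63  63  32  12  21  23  22  24  24  24  46  61  62  62  63  60  62  60]
 [ 62  64  34  16  20  23  23  25  22  26  55  61  62  62  62  61  61  61]]
```

View pics/c3.png

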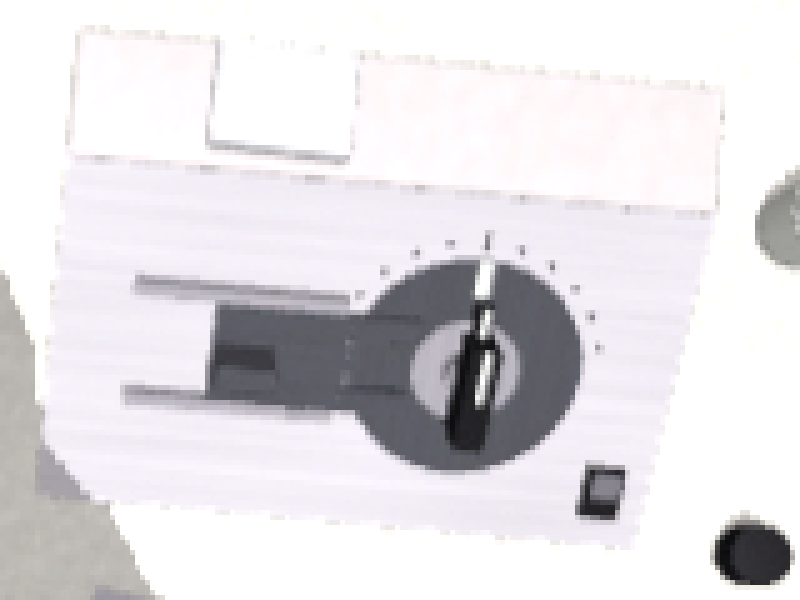

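Run:
```python
from h import *
np.set_printoptions(precision=4,suppress=True)
F=frame("top");z=np.array([.0861,-.044]);g=cv2.imread("pics/t3.png").min(2).astype(float)
for nm,rows,h,th in(("mark",range(174,179),.005,90),("nose",range(182,187),.022,70),("bar",range(190,200),.038,45)):
    P=[]
    for y in rows:
        xs=np.arange(399,405) if nm!="bar" else np.arange(399,404);w=np.clip(g[y,xs]-th,0,None);P.append(pan("top",F,((w*xs).sum()/w.sum(),y),h)-z)
    P=np.array(P);m=P.mean(0);d=np.linalg.svd(P-m)[2][0];d*=np.sign(d[0]);print(nm,m,"dir cw deg",-np.degrees(np.arctan2(d[1],d[0])),"pos cw",-np.degrees(np.arctan2(m[1],m[0])))
print(manip.state()["position"])
```

```text
mark [ 0.0427 -0.0012] dir cw deg 0.5333251893287492 pos cw 1.6276890515989515
nose [ 0.0311 -0.0018] dir cw deg -8.214856489135434 pos cw 3.367694848969595
bar [ 0.0135 -0.001 ] dir cw deg 0.14055372423639775 pos cw 4.3634399090991645
[0.6324 0.2543 0.1846]
```

Nose and mark agree within about 2°. Now for the lock.

{"name": "servo_tool", "arguments": {"series": [{"x":0,"y":0.06,"z":0,"turn":0},{"x":0,"y":0.12,"z":0,"turn":0},{"x":0,"y":0.18,"z":0,"turn":0},{"x":0,"y":0.23,"z":0,"turn":0},{"x":0,"y":0.243,"z":0.03,"turn":0},{"x":0,"y":0.243,"z":0.07,"turn":0},{"x":0,"y":0.243,"z":0.089,"turn":0},{"x":0,"y":0.243,"z":0.089,"turn":0}], "fingers": 0}}

```text
time: 7.35
position: [0.5976, 0.011, 0.095]
orientation: [0.0, 0.998, -0.069, -0.002]
wrist_force: [-0.2, 0.1, 0.4]
opening: -0.002
gripper_force: 0.0
```

{"name": "servo_tool", "arguments": {"series": [{"x":0,"y":0.006,"z":0,"turn":0},{"x":0,"y":0.012,"z":0,"turn":0},{"x":0,"y":0.018,"z":0,"turn":0},{"x":0,"y":0.024,"z":0,"turn":0},{"x":0,"y":0.03,"z":0,"turn":0},{"x":0,"y":0.03,"z":0,"turn":0}]}}

```text
time: 8.1
position: [0.5953, -0.0169, 0.0965]
orientation: [0.0, 0.998, -0.068, 0.0]
wrist_force: [0.4, 0.2, 0.2]
opening: 0.001
gripper_force: 0.0
```

{"name": "servo_tool", "arguments": {"series": [{"x":-0.003,"y":0.004,"z":0,"turn":0},{"x":-0.003,"y":0.007,"z":0,"turn":0},{"x":-0.003,"y":0.01,"z":0,"turn":0}]}}

```text
time: 8.48
position: [0.591, -0.026, 0.0963]
orientation: [-0.0, 0.998, -0.067, 0.0]
wrist_force: [1.6, 1.2, 0.3]
opening: -0.004
gripper_force: 1.1
```

Run:
```python
from h import *
a=manip.read_camera("scene");s=manip.state();print(s["position"],s["wrist_force"])
f=lambda i:np.clip(i.astype(float)*1.5,0,255).astype(np.uint8)
cv2.imwrite("pics/c4.png",f(cv2.resize(a[180:300,220:360],None,fx=4,fy=4,interpolation=3)))
```

```text
[ 0.59097019 -0.02638694  0.09627812] [1.53247105 1.35475544 0.4984021 ]
```

View pics/c4.png

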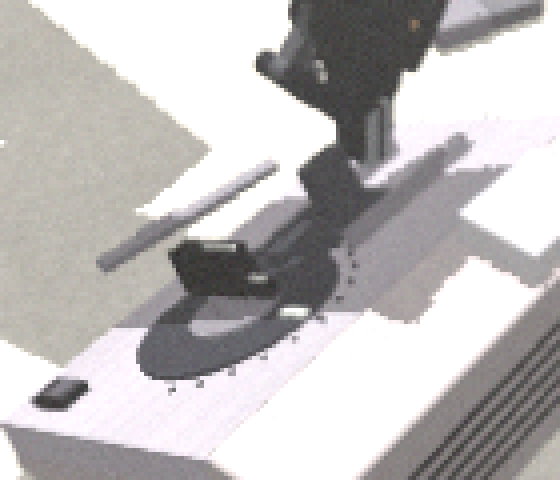

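The scene crop shows the fingers just behind the tab at (330,185), in contact. I'll keep pushing.

{"name": "servo_tool", "arguments": {"series": [{"x":-0.001,"y":0.005,"z":0,"turn":0},{"x":-0.001,"y":0.01,"z":0,"turn":0},{"x":-0.001,"y":0.015,"z":0,"turn":0},{"x":-0.001,"y":0.02,"z":0,"turn":0},{"x":-0.002,"y":0.025,"z":0,"turn":0}]}}

```text
time: 9.15
position: [0.5867, -0.0482, 0.0966]
orientation: [-0.003, 0.998, -0.069, 0.001]
wrist_force: [7.3, 18.9, 0.4]
opening: -0.002
gripper_force: 9.8
```

{"name": "servo_tool", "arguments": {"series": [{"x":0,"y":0.003,"z":0,"turn":0},{"x":0,"y":0.005,"z":0,"turn":0}]}}

```text
time: 9.4
position: [0.5867, -0.0485, 0.0967]
orientation: [-0.007, 0.998, -0.07, 0.002]
wrist_force: [7.3, 28.5, -0.5]
opening: 0.001
gripper_force: 14.9
```

The force climbed to 28 N and the tool stalled about 84 mm left of the axis, which fits the home stop. I'll back off and look.

{"name": "servo_tool", "arguments": {"series": [{"x":0,"y":-0.012,"z":0,"turn":0},{"x":0,"y":-0.022,"z":0,"turn":0},{"x":0,"y":-0.03,"z":-0.04,"turn":0},{"x":0,"y":-0.04,"z":-0.09,"turn":0},{"x":0,"y":-0.1,"z":-0.09,"turn":0},{"x":0,"y":-0.16,"z":-0.09,"turn":0},{"x":0,"y":-0.22,"z":-0.09,"turn":0},{"x":0,"y":-0.28,"z":-0.09,"turn":0},{"x":0,"y":-0.31,"z":-0.09,"turn":0},{"x":0,"y":-0.31,"z":-0.09,"turn":0}]}}

```text
time: 10.65
position: [0.6263, 0.2533, 0.1854]
orientation: [0.001, 0.998, -0.066, -0.001]
wrist_force: [-0.4, 0.7, -0.2]
opening: -0.002
gripper_force: 0.0
```

Run:
```python
from h import *
np.set_printoptions(precision=4,suppress=True)
b=manip.read_camera("top");cv2.imwrite("pics/t5.png",b)
f=lambda i:np.clip(i.astype(float)*1.5,0,255).astype(np.uint8)
cv2.imwrite("pics/c5.png",f(cv2.resize(b[120:240,305:465],None,fx=5,fy=5,interpolation=3)))
F=frame("top");z=np.array([.0861,-.044]);g=b.min(2).astype(float)
for nm,rows,h,th in(("mark",range(174,179),.005,90),("nose",range(182,187),.022,70),("bar",range(190,200),.038,45)):
    P=[]
    for y in rows:
        xs=np.arange(399,405);w=np.clip(g[y,xs]-th,0,None);P.append(pan("top",F,((w*xs).sum()/w.sum(),y),h)-z)
    P=np.array(P);m=P.mean(0);print(nm,m)
```

```text
mark [ 0.0427 -0.0012]
nose [ 0.031  -0.0013]
bar [ 0.0136 -0.0016]
```

View pics/c5.png

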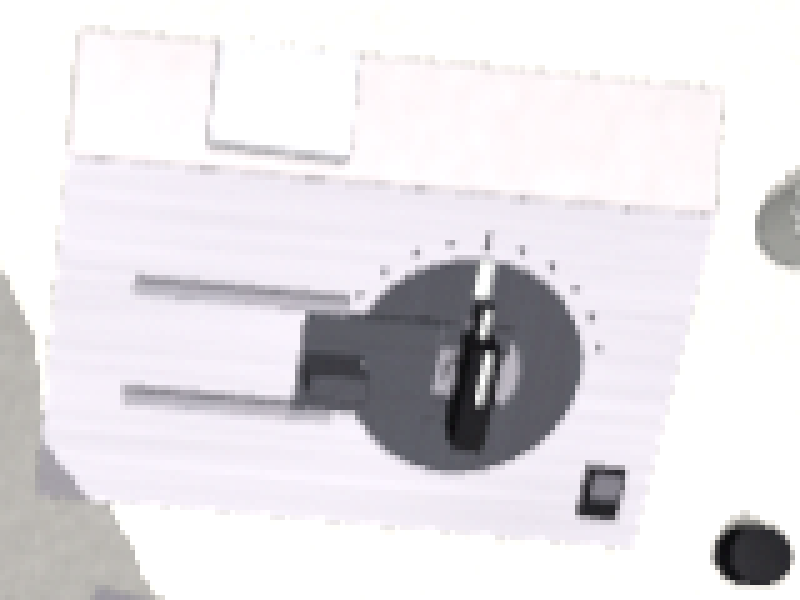

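Run:
```python
from h import *
np.set_printoptions(precision=4,suppress=True,linewidth=200)
F=frame("top");z=np.array([.0861,-.044])
def edge(g,y,x0,x1):
    x=np.arange(x0,x1,.1);v=cv2.remap(cv2.GaussianBlur(g,(0,0),.5),x[None].astype(np.float32),np.full((1,len(x)),y,np.float32),cv2.INTER_CUBIC)[0]
    d=np.gradient(v);i=np.argmax(abs(d));return x[i]
for nm,x0,xb in(("t3",340,362),("t5",358,381)):
    g=cv2.imread(f"pics/{nm}.png").min(2).astype(np.float32)
    print(nm,g[188:200,x0+2:xb].astype(int))
    e=[edge(g,y,x0+(0 if nm=="t3" else 3),x0+9) for y in(185,186,187)]
    print(e,[pan("top",F,(x,y),.010)-z for x,y in zip(e,(185,186,187))])
t=cv2.imread("pics/t5.png")
```

```text
t3 [[159 159 160 159 159  94  57  53  55  55  58  59  59  62  62  62  61  61  62  62]
 [159 160 160 160 160  89  46  44  46  44  47  47  47  48  50  49  52  53  61  64]
 [158 158 159 159 146  78  41  41  40  41  40  40  39  40  39  40  42  47  60  63]
 [160 159 159 158 137  71  41  41  41  40  40  41  42  40  41  41  40  44  59  62]
 [161 162 161 161 117  58  39  39  42  42  42  40  41  41  41  41  41  41  59  62]
 [162 162 161 161 103  51  46  56  57  55  53  49  46  43  41  41  41  40  59  62]
 [160 159 160 161  98  50  53  63  63  63  61  59  58  58  56  56  57  57  55  61]
 [158 158 159 159  97  49  56  62  63  61  63  62  62  61  63  63  64  63  54  60]
 [159 159 159 159  93  51  58  61  61  62  62  61  62  62  62  62  62  65  58  60]
 [148 148 148 159  90  57  58  60  62  62  62  63  62  62  62  62  62  62  61  61]
 [111 111 111 117  74  61  60  61  61  57  57  58  55  56  56  58  59  57  60  62]
 [107 101 100  88  69  64  62  61  61  59  59  60  58  58  59  59  59  60  61  62]]
[np.float64(347.20000000000164), np.float64(346.80000000000155), np.float64(346.80000000000155)] [ar
[... 593 characters left out ...]
 61]
 [161 162 162 162  95  47  34  39  40  40  39  40  41  41  40  41  42  42  51  61  62]
 [161 161 162 162  91  48  33  51  55  56  57  56  56  55  52  48  48  45  47  60  62]
 [160 160 161 160  90  51  32  57  61  64  62  63  62  61  60  60  60  57  56  61  62]
 [159 159 159 146  80  57  40  58  62  61  62  62  61  61  62  63  62  63  56  61  62]
 [161 160 160 138  79  61  53  60  61  62  62  60  60  62  62  62  62  63  57  60  62]
 [131 138 140 108  70  61  57  55  56  58  58  59  63  63  64  64  62  62  58  60  61]]
[np.float64(364.80000000000086), np.float64(364.80000000000086), np.float64(364.80000000000086)] [array([0.0162, 0.0751]), array([0.0139, 0.0747]), array([0.0115, 0.0744])]
```

```bash
python3 -c "
from bench import manip
print(manip.sign_off())"
```

```text
the job is handed in; nothing more can be done
None
```

I set the knob nose on the mark (within about 2° by camera) and slid the fork lock home against its stop (about 60 mm left of the axis). The arm is clear and the job is handed in; no verdict came back.

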